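# Pack the clutch away

### The arm

A 6-joint arm with a two-finger parallel gripper is mounted at the origin on the work surface. World frame = base frame: x ahead of the robot, y to its left, z up, the work surface at z = 0. Lengths are in m, angles in rad, forces in N, time in s.
With the tool pointing down it reaches from about 0.35 to 0.925 m from the base axis. Payload 6.4 kg.
Tool frame: the origin (TCP) lies midway between the tips of the shut fingers; the grasp point (between the pads) lies hold_point_z behind it (hold_point_z is the distance from the TCP to the grasp point, in m); z points along the fingers, y is the direction in which the jaws open and shut (so a half turn about z gives the same grasp; the last joint's range is limited). The gripper opens to 94 mm and grips with 3 to 60 N. Pads are 16 mm wide; open, the fingers measure 119 mm over their backs; the gripper's body (75 mm by 177 mm) begins 78 mm behind the grasp point.
Start: joints at [-1.507, 0.245, 1.558, -0, 1.339, -0.174], TCP at [0.153, -0.632, 0.205] pointing down, gripper open.
Joint ranges: [-3.13, 3.13], [-1.02, 2.26], [0.13, 2.54], [-0.95, 4.09], [0.21, 2.88], [-2.74, 2.74]. Speed limits (rad/s): [2.57, 2.57, 3.14, 3.14, 3.14, 3.14].

### API

Orientations are given as a rotation vector (axis times angle).
In Python, from station import state, read_camera, sign_off, hold_point_z gives the robot as it stands. The module is installed in compiled form; this text tells all that it offers.
- The arm moves only by the tool carry_out, never from a script. Its argument "moves" is a list of rows, each an object with "linear": the shift along the tool's x, y, z in units of 40 mm (1.0 is 40 mm), a list of three; "spin": the turn about the tool's z in units of 6 degrees (1.0 is 6 degrees); "fingers": the opening, from 0 (shut) to 1 (fully open). In form: [{"linear": [dx, dy, dz], "spin": spin, "fingers": fingers}, ...]. A call has 1 to 12 rows; each row shifts and turns the commanded pose from where the row before left it, along the tool's axes as they then stand; what a row does not reach is not made up. A row lasts 1/12 s, in which the tool goes at most 41.7 mm and 7.16 degrees, less where a joint would pass 70% of its speed; a pose out of reach is approached as far as the arm can. A call is refused whole if a number of a shift passes 1 or a number of a turn 1, either way. A call with a gripper value outside its range is refused whole. The fingers move at their own pace and stop on an object; "newtons" is the grip in N (left out, the last holds). Time passes only in rows, so rows that do not move let the fingers close. It gives the time, the measured TCP pose, the force and the opening at its end, in the units of the state.
- state(): the state, without advancing time (a new reading comes with each control period).
- read_camera(name): name is "scene" or "top"; returns a dict with "pixels" (400x640x3 uint8, blue, green, red), "depth" (400x640 float32, m along the optical axis (not along the pixel's ray), 0 where there is no reading), "fx", "fy", "cx", "cy" (pixels), "distortion" ([k1, k2, p1, p2, k3] as OpenCV has them; the pictures are not rectified), "world_to_cam" (4x4, takes a point from world to camera coordinates). Camera axes: x right, y down, z forward; pixel columns grow to the right and rows downward; lengths in m; the calibration is good to about 2 mm. A picture is of the moment at which its call begins.
- sign_off(): hands the job in, once; it reports no verdict.
The state is a dict: "time_s": time; "joints": joint angles; "joint_vel": joint speeds; "joint_efforts": joint torques, N m; "tcp_pos": TCP position; "eef_rot": TCP orientation; "wrist_force": force on the tool from outside, world axes, zero at the start; "ft_torque": the same for the moment, N m; "opening": finger opening in m.
Only numpy, scipy, OpenCV 4.12 (cv2) and the standard library are available. Lean on these libraries where they do the work, as an engineer would, in place of code of your own. Each camera call takes 0.05 s, during which the arm holds its last target.

### The job

Put the clutch away: lay the aluminium pressure plate flat, hub up and centred, on the stack of clutch plates in the metal case, feeling for the top of the stack so that you neither drop the plate nor press hard on the stack. Then swing the lid over and shut it fully. Leave the can, the spanner and the cylinder barrel where they are.

Things in the scene. Friction and masses are not known exactly. Their poses are not given: they have to be found in the camera images.
- pressure_plate: Loose round aluminium plate, about 250 g, lying flat on the bench on its smooth side: disc 110 mm in diameter and 6 mm thick, with a solid round hub in the middle of its upper side, 32 mm in diameter and rising 22 mm above the disc (28 mm overall). Origin: centre of its underside; z is up through the hub.
- hub_top (a point): Centre of the flat top of the pressure plate's hub, 28 mm above its underside.
- case: Open grey sheet-metal case, 170 x 170 mm outside, 76 mm high, walls and floor 5 mm thick, fixed to the bench within 20 degrees of square to it, its hinged side to the robot's left. It holds a stack of clutch plates. Origin: centre of its underside; x points to the hinged side, y runs along the hinge, z up.
- lid (a joint): Angle of the case's lid in rad: 0 shut flat on the rim, 1.57 upright, 2.1 fully open, leaning outwards. Starts at 1.75 to 2.05. Stiff hinge: the lid stays at any angle; a push of 1 to 5 N square to its face near the free edge moves it either way. When shut, its top is 82.5 mm above the case's origin.
- lid_hinge (a point): Middle of the hinge line, on the hinged rim: 85 mm along the case's x axis and 76.5 mm above the case's origin. Axes are the lid's own: y along the hinge, -x from the hinge to the free edge, z square to the lid, out of the face that is its top when shut and is turned away from the case when open.
- lid_edge (a point): Middle of the lid's free edge, half-way through its thickness; moves with the lid, axes as lid_hinge. The lid is a plain grey steel sheet without a handle, 180 mm from hinge to free edge, 174 mm wide, 6 mm thick; shut, its free edge overhangs the wall opposite the hinge by 10 mm.
- spray_can: Bystander: upright spray can, 60 mm in diameter, 190 mm high, beyond the work. Origin: centre of its underside.
- spanner: Bystander: steel spanner lying flat on the bench, beyond the pressure plate. Origin: under its middle.
- barrel: Bystander: dark finned cylinder barrel, 100 x 100 mm and 90 mm high, at the robot's right. Origin: centre of its underside.
- case_in (a point): Centre of the case's inner floor, 5 mm above its origin. Above it stands a fixed stack of flat ring plates, 110 mm outer, about 78 mm inner diameter. Their number varies and is not reported: the flat top of the stack is 10 to 35 mm above this point. With the pressure plate on it there is always room under the shut lid.
Things that resemble listed ones, but are neither listed nor needed, are in the scene too. Of the things that look like the pressure_plate, the largest one is meant.

How it is judged:
By the outcome, as a careful person would: the job done as asked, in the order asked, and still so for the second after the job is handed in, with the robot touching nothing.
It also fails if it takes over 66 s, if anything falls off the work surface, if the arm or the gripper's body presses on something with over 40 N, if the wrist force passes 120 N, or if a joint passes its speed limit or range.

## Working session

There is one attempt and no reset: what is moved stays moved. The work goes in short steps, Python scripts to look and compute and a tool call to move; the robot and the scene stay as the last step left them, time stands still between calls to the robot, and variables do not carry over. Pictures are saved under pics/ and viewed, and the job is handed in when it is done.

Besides the shell and the picture viewer there is one more tool, called after "Call:" as name(argument=value, ...) on one line, values as JSON. carry_out: Moves the arm, as the interface text tells. Its arguments: {"type":"object","properties":{"moves":{"type":"array","items":{"type":"object","properties":{"linear":{"type":"array","items":{"type":"number"}},"spin":{"type":"number"},"fingers":{"type":"number"}}}},"newtons":{"type":"number"}},"required":["moves"]}

```bash
mkdir -p pics; ls
python3 - <<'E'
from station import state, read_camera, hold_point_z
import cv2,pickle
print(hold_point_z, state())
d={}
for n in ("scene","top"):
    c=read_camera(n); d[n]=c
    cv2.imwrite(f"pics/{n}0.png",c["pixels"]); print(n,c["fx"],c["fy"],c["cx"],c["cy"],c["distortion"]);print(c["world_to_cam"].round(3))
pickle.dump(d,open("cam0.pkl","wb"))
E
```

```text
pics
0.0188 {'time_s': 0.0, 'joints': array([-1.50709328e+00,  2.45789463e-01,  1.55894920e+00, -2.63082348e-05,
        1.33870267e+00, -1.74112279e-01]), 'joint_vel': array([-1.31700606e-03, -2.23457988e-04,  5.81531592e-05, -2.37540463e-03,
       -4.18511345e-04,  2.80889699e-04]), 'joint_efforts': array([ 1.96844944e-04, -4.15835416e+01, -3.14596367e+01,  6.84737437e-02,
        3.32786771e-02, -1.47044270e-04]), 'tcp_pos': array([ 0.15308065, -0.63112379,  0.20439594]), 'eef_rot': array([-3.11757391e+00, -3.72470092e-01, -1.20009708e-04]), 'wrist_force': array([ 0.37895198,  0.29351202, -1.04938562]), 'ft_torque': array([-0.02117305, -0.01559893, -0.01654129]), 'opening': 0.09429918986818651}
scene 459.997736442983 459.997736442983 307.04351885036556 196.22610527671065 [-0.03155459  0.          0.          0.          0.        ]
[[ 0.011  1.     0.007  0.107]
 [ 0.668 -0.002 -0.744 -0.323]
 [-0.744  0.013 -0.668  1.508]
 [ 0.     0.     0.     1.   ]]
top 487.97836489163114 487.97836489163114 323.1350153867994 203.77129983128555 [-0.11120964  0.          0.          0.          0.        ]
[[ 0.009 -1.    -0.011 -0.114]
 [-0.997 -0.008 -0.078  0.582]
 [ 0.078  0.011 -0.997  1.289]
 [ 0.     0.     0.     1.   ]]
```

View pics/scene0.png

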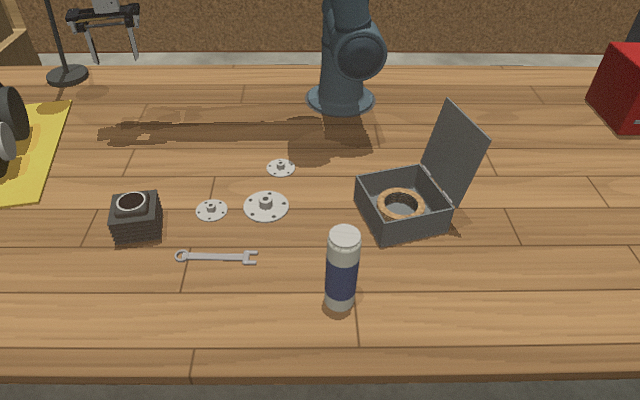

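View pics/top0.png

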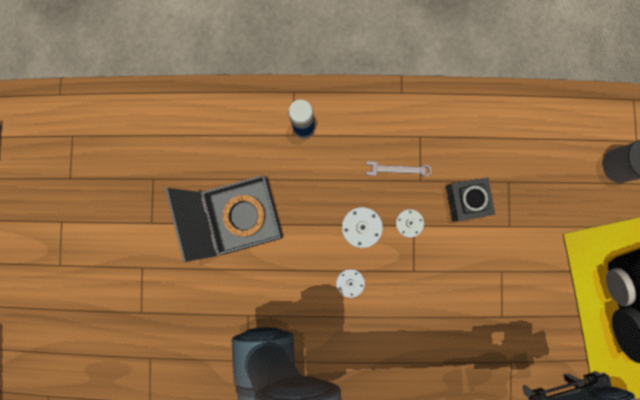

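The scene view shows the largest plate at about (266,206) with two smaller lookalikes. The case is at (403,205) with its lid up on the far right. In the top view the large plate is at (362,227), the case at (242,216) and the lid at its left. Next I'll take enlarged crops and depth measurements.

```bash
cat > h.py <<'E'
import numpy as np, cv2
def cloud(c):
    K=np.array([[c["fx"],0,c["cx"]],[0,c["fy"],c["cy"]],[0,0,1]]);D=np.array(c["distortion"])
    v,u=np.mgrid[0:400,0:640]
    p=cv2.undistortPoints(np.stack([u,v],-1).reshape(-1,1,2).astype(float),K,D).reshape(400,640,2)
    z=c["depth"][...,None].astype(float)
    P=np.concatenate([p*z,z],-1)
    W=np.linalg.inv(c["world_to_cam"])
    return P@W[:3,:3].T+W[:3,3]
def ray(c,uv,zw):
    K=np.array([[c["fx"],0,c["cx"]],[0,c["fy"],c["cy"]],[0,0,1]]);D=np.array(c["distortion"])
    p=cv2.undistortPoints(np.array(uv,float).reshape(-1,1,2),K,D).reshape(-1,2)
    d=np.c_[p,np.ones(len(p))]
    W=np.linalg.inv(c["world_to_cam"]); d=d@W[:3,:3].T; o=W[:3,3]
    return o+d*((zw-o[2])/d[:,2])[:,None]
def proj(c,X):
    K=np.array([[c["fx"],0,c["cx"]],[0,c["fy"],c["cy"]],[0,0,1]]);D=np.array(c["distortion"])
    M=c["world_to_cam"]
    return cv2.projectPoints(np.array(X,float).reshape(-1,1,3),cv2.Rodrigues(M[:3,:3])[0],M[:3,3],K,D)[0].reshape(-1,2)
E
python3 - <<'E'
import pickle,cv2,numpy as np
from h import *
d=pickle.load(open("cam0.pkl","rb"))
t=d["top"];s=d["scene"]
cv2.imwrite("pics/tc1.png",cv2.resize(t["pixels"][160:280,150:310],None,fx=5,fy=5,interpolation=cv2.INTER_CUBIC))
cv2.imwrite("pics/tp1.png",cv2.resize(t["pixels"][195:255,330:430],None,fx=8,fy=8,interpolation=cv2.INTER_CUBIC))
cv2.imwrite("pics/sc1.png",cv2.resize(s["pixels"][90:250,340:500],None,fx=3.7,fy=3.7,interpolation=cv2.INTER_CUBIC))
for n in d:
    W=cloud(d[n]); 
    for nm,uv in {"top":dict(plate=(350,215),hub=(362,227),lid=(190,225),floor=(242,216),ring=(226,215),ring2=(258,214),bench=(330,260)),
      "scene":dict(plate=(255,212),hub=(265,200),ring=(385,205),ring2=(418,205),floor=(403,205),bench=(300,260))}[n].items():
        print(n,nm,W[uv[1],uv[0]].round(4))
E
```

```text
scene plate [ 0.5434 -0.237   0.004 ]
scene hub [ 0.5267 -0.2128  0.0275]
scene ring [0.5191 0.0776 0.003 ]
scene ring2 [0.5564 0.1456 0.0376]
scene floor [0.5184 0.122  0.0022]
scene bench [ 0.6881 -0.1295 -0.0013]
top plate [ 0.5539 -0.1814  0.006 ]
top hub [ 0.521  -0.2127  0.0255]
top lid [0.5168 0.2062 0.1811]
top floor [0.5486 0.113  0.0053]
top ring [0.5491 0.1504 0.0376]
top ring2 [0.5524 0.0639 0.0416]
top bench [ 4.316e-01 -1.281e-01  4.000e-04]
```

View pics/tc1.png

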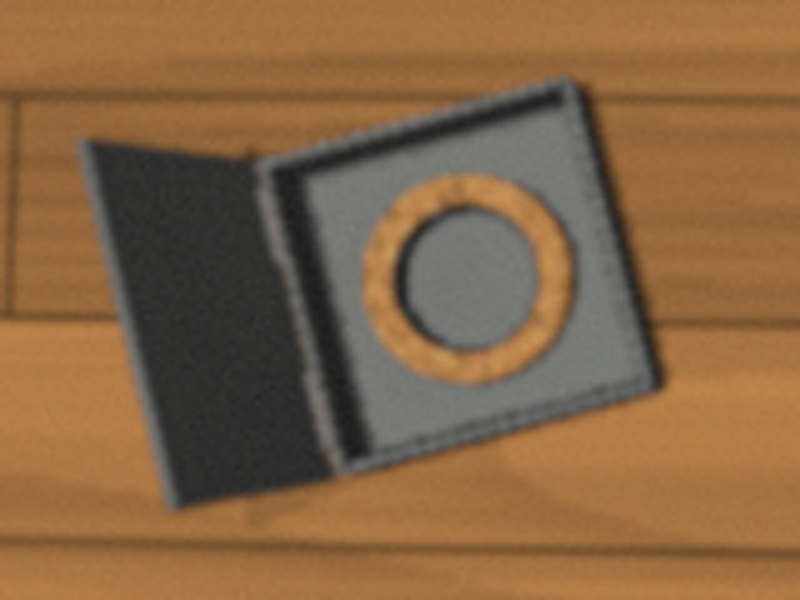

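View pics/tp1.png

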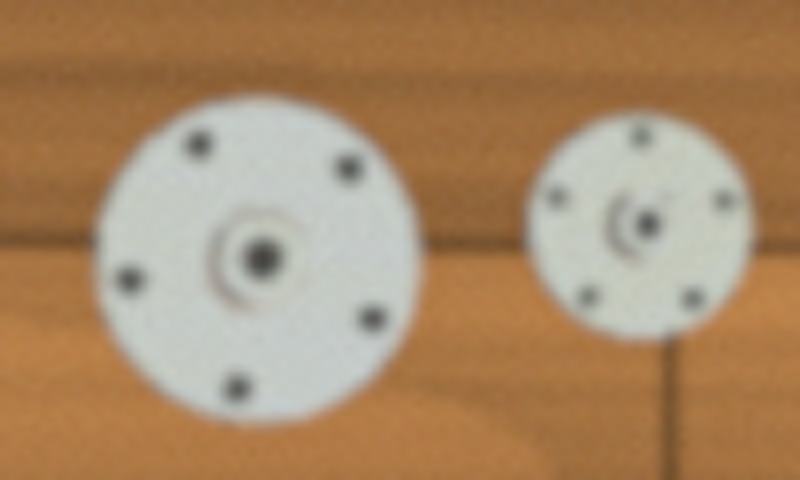

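View pics/sc1.png

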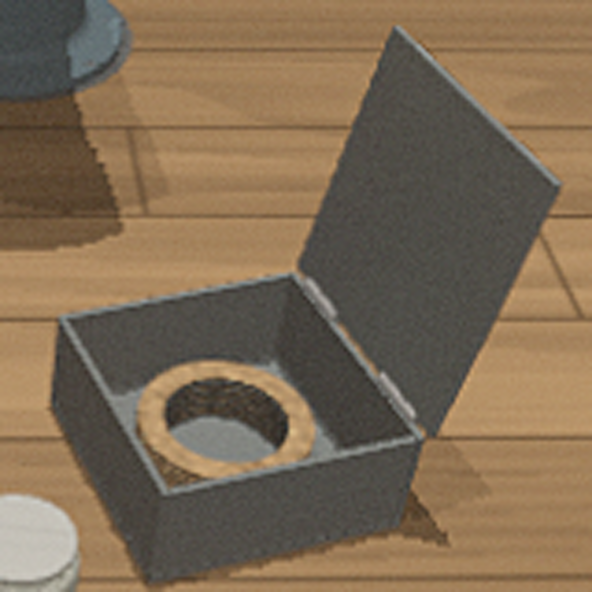

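The top crop shows the case rim corners near crop (265,158), (575,80), (660,385) and (340,470), and the ring's outer extents at x 363–577, y 172–384. The disc's extents are x 95–423, y 95–423.

Run:
```python
import pickle,cv2,numpy as np
from h import *
d=pickle.load(open("cam0.pkl","rb"))
t=d["top"];s=d["scene"]
f=lambda a,k,o:(np.array(a,float)+.5)/k-.5+np.array(o)
cor=ray(t,f([(262,158),(577,80),(661,385),(340,471)],5,(150,160)),0.076); print("rim top",cor.round(4),cor.mean(0).round(4))
for i in range(4):
    e=cor[(i+1)%4]-cor[i]; print(np.linalg.norm(e).round(4),np.degrees(np.arctan2(e[1],e[0])).round(1))
cs=ray(s,f([(63,318),(295,273),(418,437),(165,491)],3.7,(340,90)),0.076); print("rim scene",cs.round(4),cs.mean(0).round(4))
for i in range(4):
    e=cs[(i+1)%4]-cs[i]; print(np.linalg.norm(e).round(4),np.degrees(np.arctan2(e[1],e[0])).round(1))
def fit(c,m,z,lab):
    cn=max(cv2.findContours(m.astype(np.uint8),cv2.RETR_EXTERNAL,cv2.CHAIN_APPROX_NONE)[0],key=len)
    P=ray(c,cn.reshape(-1,2),z)[:,:2]
    A=np.c_[2*P,np.ones(len(P))]; r=np.linalg.lstsq(A,(P**2).sum(1),rcond=None)[0]
    R=np.sqrt(r[2]+r[0]**2+r[1]**2); print(lab,r[:2].round(4),"R",R.round(4),"rms",np.std(np.hypot(*(P-r[:2]).T)-R).round(4))
for n,c,bx,rx in (("top",t,(195,255,335,390),(185,245,215,275)),("scene",s,(185,225,240,292),(180,230,370,430))):
    p=c["pixels"].astype(int); hsv=cv2.cvtColor(c["pixels"],cv2.COLOR_BGR2HSV)
    m=np.zeros((400,640),bool);a,b,e,g=bx; m[a:b,e:g]=(hsv[a:b,e:g,1]<60)
    m=cv2.morphologyEx(m.astype(np.uint8),cv2.MORPH_CLOSE,np.ones((3,3)))
    fit(c,m,0.006,n+" disc")
    m=np.zeros((400,640),bool);a,b,e,g=rx; m[a:b,e:g]=(p[a:b,e:g,2]-p[a:b,e:g,0]>60)
    W=cloud(c); zz=W[...,2][cv2.erode(m.astype(np.uint8),np.ones((3,3)))>0]; print(n,"ring z",np.median(zz).round(4),len(zz))
    fit(c,m,0.038,n+" ring")
# lid plane from top
W=cloud(t); m=np.zeros((400,640),np.uint8); cv2.fillPoly(m,[f([(105,160),(240,175),(310,455),(185,485)],5,(150,160)).astype(int)],1)
P=W[(m>0)&(W[...,2]>0.05)]; c0=P.mean(0); u,sv,vt=np.linalg.svd(P-c0); n=vt[2]; n*=np.sign(n[1])
print("lid c",c0.round(4),"n",n.round(4),"rms",(sv[2]/len(P)**.5).round(4))
```

```text
rim top [[ 0.6086  0.2071  0.076 ]
 [ 0.6505  0.0427  0.076 ]
 [ 0.4929 -0.0036  0.076 ]
 [ 0.4467  0.1619  0.076 ]] [0.5497 0.102  0.076 ]
0.1697 -75.7
0.1642 -163.6
0.1718 105.6
0.1681 15.6
rim scene [[0.4949 0.0048 0.076 ]
 [0.4483 0.1633 0.076 ]
 [0.6067 0.2062 0.076 ]
 [0.651  0.0491 0.076 ]] [0.5502 0.1058 0.076 ]
0.1651 106.4
0.1642 15.2
0.1632 -74.3
0.1623 -164.2
top disc [ 0.5217 -0.2134] R 0.0541 rms 0.0007
top ring z 0.0372 413
top ring [0.5491 0.1047] R 0.0545 rms 0.0008
scene disc [ 0.5235 -0.2129] R 0.0549 rms 0.0009
scene ring z 0.0374 245
scene ring [0.5476 0.105 ] R 0.0526 rms 0.0027
lid c [0.5225 0.2047 0.1802] n [-0.2975  0.9455  0.1323] rms 0.0154
```

Call:
carry_out(moves=[{"linear": [0,0,0],"spin": -1,"fingers": 1},{"linear": [0,0,0],"spin": -1,"fingers": 1},{"linear": [0,0,0],"spin": -1,"fingers": 1},{"linear": [0,0,0],"spin": -1,"fingers": 1},{"linear": [0,0,0],"spin": -1,"fingers": 1},{"linear": [0,0,0],"spin": -1,"fingers": 1},{"linear": [0,0,0],"spin": -1,"fingers": 0.8},{"linear": [0,0,0],"spin": -1,"fingers": 0.7},{"linear": [0,0,0],"spin": -1,"fingers": 0.7},{"linear": [0,0,0],"spin": -1,"fingers": 0.7},{"linear": [0,0,0],"spin": -1,"fingers": 0.7},{"linear": [0,0,0],"spin": -1,"fingers": 0.7}])

```text
time_s: 1.1
tcp_pos: [0.1531, -0.6313, 0.2048]
eef_rot: [-2.298, -2.14, -0.001]
wrist_force: [0.0, 0.8, 0.9]
opening: 0.0663
```

Call:
carry_out(moves=[{"linear": [0,0,0],"spin": -1,"fingers": 0.7},{"linear": [0,0,0],"spin": -1,"fingers": 0.7},{"linear": [0,0,0],"spin": -1,"fingers": 0.7},{"linear": [0,0,0],"spin": -0.33,"fingers": 0.7},{"linear": [0,0,0],"spin": 0,"fingers": 0.7}])

```text
time_s: 1.52
tcp_pos: [0.1531, -0.6314, 0.2048]
eef_rot: [-1.898, -2.502, -0.001]
wrist_force: [0.1, -0.4, -0.4]
opening: 0.0657
```

```bash
cat > go.py <<'E'
import numpy as np,sys
from station import state
from scipy.spatial.transform import Rotation as R
s=state();Rm=R.from_rotvec(s["eef_rot"]).as_matrix()
print("t",round(s["time_s"],2),"tcp",s["tcp_pos"].round(4),"F",s["wrist_force"].round(2),"T",s["ft_torque"].round(3),"open",round(s["opening"],4),"J",s["joints"].round(2))
print("xaxis deg",np.degrees(np.arctan2(Rm[1,0],Rm[0,0])).round(2),"tilt z",Rm[:,2].round(4))
if len(sys.argv)>3:
    g=np.array([float(a) for a in sys.argv[1:4]]); print("units to go",(Rm.T@(g-s["tcp_pos"])/0.04).round(3))
E
python3 go.py 0.522 -0.2132 0.12
```

```text
t 1.52 tcp [ 0.1531 -0.6314  0.2048] F [ 0.12 -0.38 -0.39] T [-0.034 -0.06   0.025] open 0.0657 J [-1.51  0.25  1.56  0.    1.34 -1.78]
xaxis deg 105.63 tilt z [-1.0e-04  1.1e-03 -1.0e+00]
units to go [ 7.582 11.698  2.132]
```

Call:
carry_out(moves=[{"linear": [0.3,0.4,0],"spin": 0,"fingers": 0.7},{"linear": [0.5,0.8,0],"spin": 0,"fingers": 0.7},{"linear": [0.5,0.8,0],"spin": 0,"fingers": 0.7},{"linear": [0.5,0.8,0],"spin": 0,"fingers": 0.7},{"linear": [0.5,0.8,0],"spin": 0,"fingers": 0.7},{"linear": [0.5,0.8,0],"spin": 0,"fingers": 0.7},{"linear": [0.5,0.8,0],"spin": 0,"fingers": 0.7},{"linear": [0.5,0.8,0],"spin": 0,"fingers": 0.7},{"linear": [0.5,0.8,0],"spin": 0,"fingers": 0.7},{"linear": [0.5,0.8,0],"spin": 0,"fingers": 0.7},{"linear": [0.5,0.8,0],"spin": 0,"fingers": 0.7},{"linear": [0.5,0.8,0],"spin": 0,"fingers": 0.7}])

```text
time_s: 2.52
tcp_pos: [0.446, -0.3076, 0.2054]
eef_rot: [-1.901, -2.501, -0.0]
wrist_force: [1.0, 0.6, -0.2]
opening: 0.0659
```

Call:
carry_out(moves=[{"linear": [0.5,0.8,0],"spin": 0,"fingers": 0.7},{"linear": [0.5,0.8,0.2],"spin": 0,"fingers": 0.7},{"linear": [0.5,0.6,0.5],"spin": 0,"fingers": 0.7},{"linear": [0.2,0.3,0.7],"spin": 0,"fingers": 0.7},{"linear": [0.08,0.0,0.5],"spin": 0,"fingers": 0.7},{"linear": [0,0.0,0.2],"spin": 0,"fingers": 0.7},{"linear": [0,0,0],"spin": 0,"fingers": 0.7},{"linear": [0,0,0],"spin": 0,"fingers": 0.7}])

```text
time_s: 3.18
tcp_pos: [0.5223, -0.2144, 0.1219]
eef_rot: [1.901, 2.501, -0.0]
wrist_force: [0.1, -0.3, 0.4]
opening: 0.0656
```

```bash
python3 go.py 0.522 -0.2132 0.03
python3 - <<'E'
from station import read_camera
import cv2
s=read_camera("scene")
cv2.imwrite("pics/s1.png",cv2.resize(s["pixels"][100:240,190:350],None,fx=4,fy=4,interpolation=cv2.INTER_CUBIC))
E
```

```text
t 3.18 tcp [ 0.5223 -0.2144  0.1219] F [ 0.14 -0.25  0.4 ] T [-0.059 -0.154 -0.031] open 0.0656 J [-0.59  0.14  1.84 -0.    1.16 -0.86]
xaxis deg 105.54 tilt z [ 1.e-04 -2.e-04 -1.e+00]
units to go [3.100e-02 1.000e-03 2.297e+00]
```

View pics/s1.png

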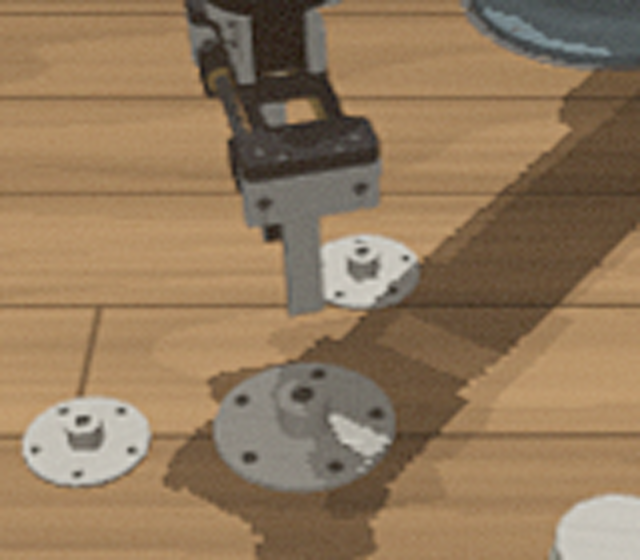

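The gripper stands over the large plate, whose hub is at about crop (300,395). The fingers are aligned, so I'll descend.

Call:
carry_out(moves=[{"linear": [0.02,0,0.5],"spin": 0,"fingers": 0.6},{"linear": [0,0,0.7],"spin": 0,"fingers": 0.6},{"linear": [0,0,0.6],"spin": 0,"fingers": 0.6},{"linear": [0,0,0.4],"spin": 0,"fingers": 0.6},{"linear": [0,0,0.25],"spin": 0,"fingers": 0.6},{"linear": [0,0,0.15],"spin": 0,"fingers": 0.6},{"linear": [0,0,0.1],"spin": 0,"fingers": 0.6},{"linear": [0,0,0.05],"spin": 0,"fingers": 0.6},{"linear": [0,0,0],"spin": 0,"fingers": 0.6},{"linear": [0,0,0],"spin": 0,"fingers": 0.6}])

```text
time_s: 4.07
tcp_pos: [0.5228, -0.2135, 0.0125]
eef_rot: [1.898, 2.501, 0.0]
wrist_force: [-0.3, 0.3, 0.6]
opening: 0.0564
```

```bash
python3 go.py 0.522 -0.2132 0.009
```

```text
t 4.07 tcp [ 0.5228 -0.2135  0.0125] F [-0.31  0.28  0.62] T [-0.06  -0.111 -0.009] open 0.0564 J [-0.59  0.3   1.88 -0.    0.96 -0.86]
xaxis deg 105.6 tilt z [ 0.0015 -0.001  -1.    ]
units to go [ 0.013 -0.017  0.086]
```

Call:
carry_out(moves=[{"linear": [0,0,0.05],"spin": 0,"fingers": 0.6},{"linear": [0,0,0.03],"spin": 0,"fingers": 0.45},{"linear": [0,0,0],"spin": 0,"fingers": 0.3},{"linear": [0,0,0],"spin": 0,"fingers": 0.2},{"linear": [0,0,0],"spin": 0,"fingers": 0.1},{"linear": [0,0,0],"spin": 0,"fingers": 0.1},{"linear": [0,0,0],"spin": 0,"fingers": 0.1},{"linear": [0,0,0],"spin": 0,"fingers": 0.1}], newtons=20)

```text
time_s: 4.73
tcp_pos: [0.5218, -0.213, 0.0083]
eef_rot: [-1.899, -2.502, 0.001]
wrist_force: [-2.6, -0.9, 2.0]
opening: 0.0316
```

```bash
python3 go.py
python3 - <<'E'
from station import read_camera
import cv2
s=read_camera("scene")
cv2.imwrite("pics/s2.png",cv2.resize(s["pixels"][120:240,190:350],None,fx=5,fy=5,interpolation=cv2.INTER_CUBIC))
E
```

```text
t 4.73 tcp [ 0.5218 -0.213   0.0083] F [-2.63 -0.92  1.97] T [-0.094  0.435  0.   ] open 0.0316 J [-0.59  0.31  1.88 -0.    0.95 -0.86]
xaxis deg 105.62 tilt z [-8.e-04  1.e-04 -1.e+00]
```

View pics/s2.png

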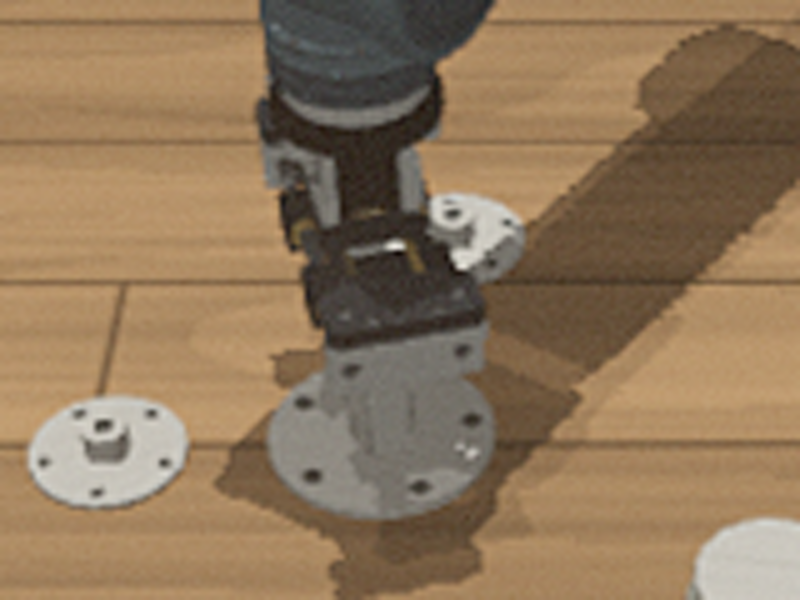

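The plate is gripped on its hub, at about crop (382,420), and the opening of 0.0316 matches the hub. I'll lift and check.

Call:
carry_out(moves=[{"linear": [0,0,-0.1],"spin": 0,"fingers": 0.1},{"linear": [0,0,-0.3],"spin": 0,"fingers": 0.1},{"linear": [0,0,-0.6],"spin": 0,"fingers": 0.1},{"linear": [0,0,-0.8],"spin": 0,"fingers": 0.1},{"linear": [0,0,-0.8],"spin": 0,"fingers": 0.1},{"linear": [0,0,-0.6],"spin": 0,"fingers": 0.1},{"linear": [0,0,-0.3],"spin": 0,"fingers": 0.1},{"linear": [0,0,-0.1],"spin": 0,"fingers": 0.1},{"linear": [0,0,0],"spin": 0,"fingers": 0.1},{"linear": [0,0,0],"spin": 0,"fingers": 0.1}], newtons=25)

```text
time_s: 5.62
tcp_pos: [0.5212, -0.2124, 0.1507]
eef_rot: [-1.898, -2.5, 0.0]
wrist_force: [-0.2, 0.6, -2.3]
opening: 0.0314
```

```bash
python3 go.py 0.549 0.105 0.15
python3 - <<'E'
from station import read_camera
import cv2,pickle
s=read_camera("scene");t=read_camera("top");pickle.dump((s,t),open("cam3.pkl","wb"))
cv2.imwrite("pics/s3.png",cv2.resize(s["pixels"][60:240,170:370],None,fx=3,fy=3,interpolation=cv2.INTER_CUBIC))
cv2.imwrite("pics/t3.png",cv2.resize(t["pixels"][180:280,310:430],None,fx=5,fy=5,interpolation=cv2.INTER_CUBIC))
E
```

```text
t 5.62 tcp [ 0.5212 -0.2124  0.1507] F [-0.19  0.62 -2.32] T [-0.036 -0.109 -0.014] open 0.0314 J [-0.59  0.1   1.83  0.    1.22 -0.86]
xaxis deg 105.6 tilt z [-0.0021  0.0015 -1.    ]
units to go [7.456 2.803 0.027]
```

View pics/s3.png

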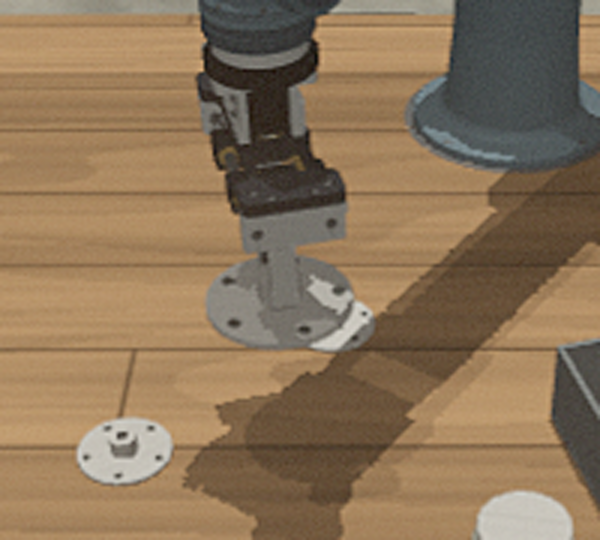

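View pics/t3.png

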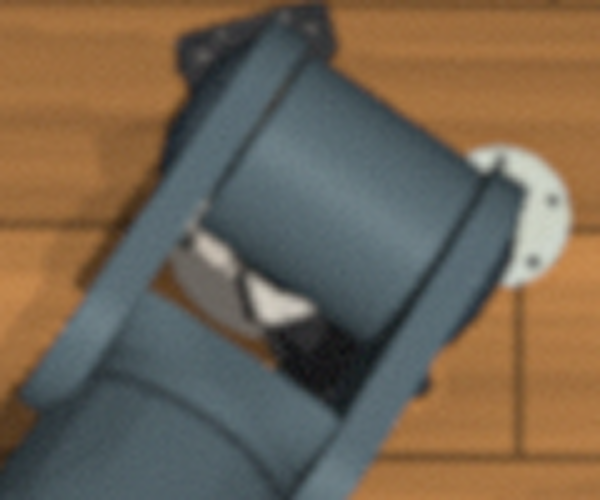

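The plate hangs level in the grip, with the disc at scene crop x 206–356, y about 255–348. Next I'll measure its centre relative to the TCP.

Run:
```python
import pickle,cv2,numpy as np
from h import *
s,t=pickle.load(open("cam3.pkl","rb"))
W=cloud(s)
m=(W[...,2]>0.139)&(W[...,2]<0.156)&(np.hypot(W[...,0]-.5212,W[...,1]+.2124)<0.075)
P=W[m]; print(len(P), P.min(0).round(3),P.max(0).round(3))
A=np.c_[P[:,:2]-[.5212,-.2124],np.ones(len(P))]; r=np.linalg.lstsq(A,P[:,2],rcond=None)[0]; print("tilt fit",r.round(4),"std",np.std(A@r-P[:,2]).round(4))
cn=max(cv2.findContours(m.astype(np.uint8),cv2.RETR_EXTERNAL,cv2.CHAIN_APPROX_NONE)[0],key=len).reshape(-1,2)
Q=ray(s,cn,0.148)[:,:2]
from scipy.optimize import least_squares
f=lambda p:np.hypot(Q[:,0]-p[0],Q[:,1]-p[1])-0.0545
o=least_squares(f,[.5212,-.2124],loss="soft_l1",f_scale=0.001); print("centre",o.x.round(4),"med res",np.median(abs(o.fun)).round(5))
im=s["pixels"].copy(); a=np.linspace(0,2*np.pi,200)
E=np.c_[o.x[0]+.055*np.cos(a),o.x[1]+.055*np.sin(a),0*a+.148]
big=cv2.resize(im[130:190,220:310],None,fx=8,fy=8,interpolation=cv2.INTER_CUBIC)
pp=((proj(s,E)-[220,130]+.5)*8-.5).round().astype(int)
for p in pp: cv2.circle(big,tuple(int(v) for v in p),1,(0,0,255),-1)
cv2.imwrite("pics/s3b.png",big)
```

```text
1033 [ 0.469 -0.265  0.14 ] [ 0.579 -0.158  0.156]
tilt fit [-0.0106 -0.0004  0.1472] std 0.0016
centre [ 0.5282 -0.2101] med res 0.00145
```

View pics/s3b.png

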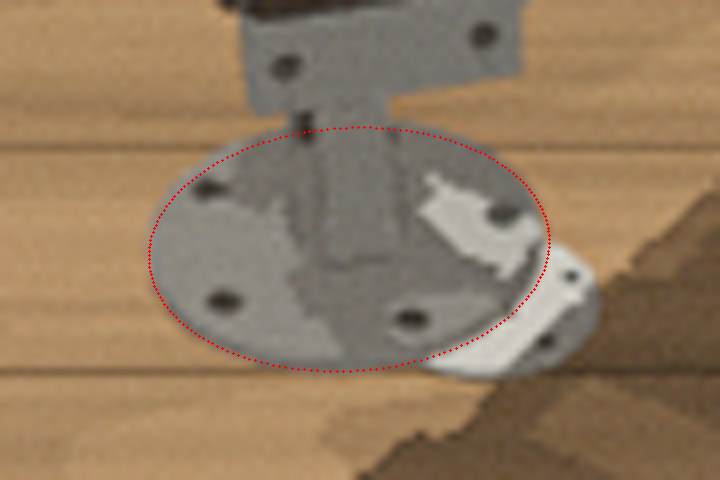

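Call:
carry_out(moves=[{"linear": [0.2,0.08,0],"spin": 0,"fingers": 0.1},{"linear": [0.5,0.2,0],"spin": 0,"fingers": 0.1},{"linear": [0.8,0.3,0],"spin": 0,"fingers": 0.1},{"linear": [0.9,0.3,0],"spin": 0,"fingers": 0.1},{"linear": [0.9,0.3,0],"spin": 0,"fingers": 0.1},{"linear": [0.9,0.3,0],"spin": 0,"fingers": 0.1},{"linear": [0.9,0.3,0],"spin": 0,"fingers": 0.1},{"linear": [0.9,0.35,0],"spin": 0,"fingers": 0.1},{"linear": [0.8,0.35,0],"spin": 0,"fingers": 0.1},{"linear": [0.45,0.2,0],"spin": 0,"fingers": 0.1},{"linear": [0.2,0.12,0],"spin": 0,"fingers": 0.1},{"linear": [0,0,0],"spin": 0,"fingers": 0.1}])

```text
time_s: 6.72
tcp_pos: [0.5493, 0.1059, 0.1514]
eef_rot: [-1.895, -2.504, 0.001]
wrist_force: [0.3, -0.1, -2.3]
opening: 0.0318
```

Call:
carry_out(moves=[{"linear": [0,0,0],"spin": 0,"fingers": 0.1},{"linear": [0,0,0],"spin": 0,"fingers": 0.1},{"linear": [0,0,0],"spin": 0,"fingers": 0.1}])

```text
time_s: 6.97
tcp_pos: [0.5497, 0.1028, 0.152]
eef_rot: [-1.902, -2.501, 0.001]
wrist_force: [0.2, -0.0, -2.6]
opening: 0.0315
```

```bash
python3 go.py 0.549 0.1045 0.055
python3 - <<'E'
from station import read_camera
import cv2,pickle
s=read_camera("scene");t=read_camera("top");pickle.dump((s,t),open("cam4.pkl","wb"))
cv2.imwrite("pics/s4.png",cv2.resize(s["pixels"][60:250,330:500],None,fx=3,fy=3,interpolation=cv2.INTER_CUBIC))
cv2.imwrite("pics/t4.png",cv2.resize(t["pixels"][160:280,150:310],None,fx=4,fy=4,interpolation=cv2.INTER_CUBIC))
E
```

```text
t 6.97 tcp [0.5497 0.1028 0.152 ] F [ 0.18 -0.03 -2.64] T [-0.095 -0.106  0.027] open 0.0315 J [-0.02  0.09  1.84 -0.    1.22 -0.29]
xaxis deg 105.5 tilt z [-4.e-04 -2.e-04 -1.e+00]
units to go [ 0.046 -0.005  2.426]
```

View pics/s4.png

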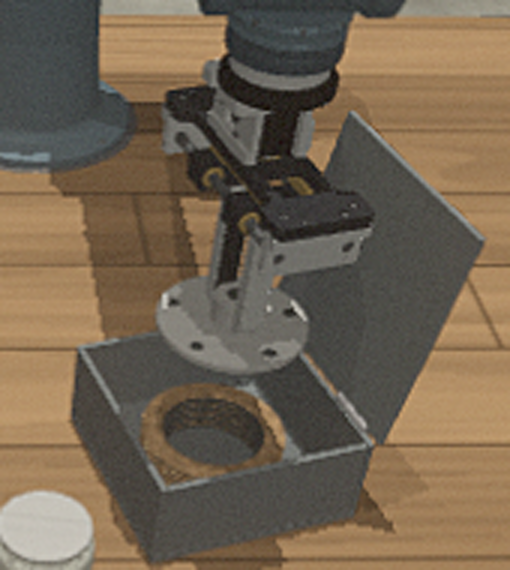

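View pics/t4.png

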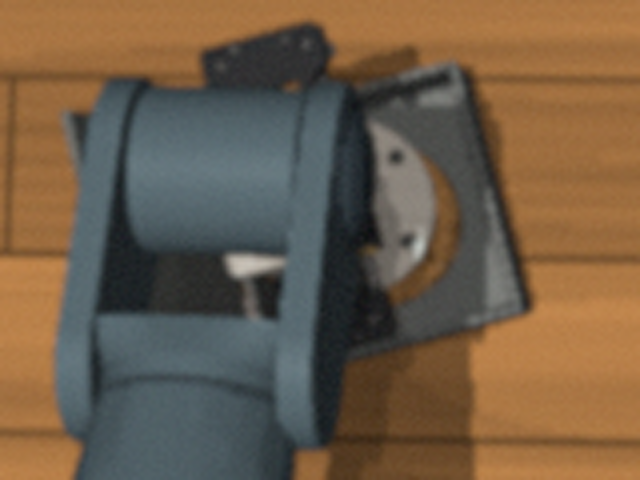

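The plate hangs over the ring inside the rim and looks level. The wrist is close to the lid in the top view, so I'll check wrist-to-lid clearance before lowering.

Run:
```python
import pickle,cv2,numpy as np
from h import *
s,t=pickle.load(open("cam4.pkl","rb"));d=pickle.load(open("cam0.pkl","rb"))
c,si=np.cos(np.radians(105.6)),np.sin(np.radians(105.6))
for nm,a,b in(("scene",s,d["scene"]),("top",t,d["top"])):
    W=cloud(a);m=(abs(a["depth"]-b["depth"])>0.02)&(a["depth"]>0)
    m=cv2.erode(m.astype(np.uint8),np.ones((3,3)))>0
    P=W[m]; cx=(P[:,0]-.549)*c+(P[:,1]-.1045)*si; cy=-(P[:,0]-.549)*si+(P[:,1]-.1045)*c
    k=(cx>-.1)&(cx<.3)&(abs(cy)<.15)&(P[:,2]>.12)
    for lo in np.arange(.12,.5,.03):
        q=k&(P[:,2]>=lo)&(P[:,2]<lo+.03)
        if q.sum()>5: print(nm,"z",lo.round(2),"casex max",np.percentile(cx[q],98).round(3),"min",np.percentile(cx[q],2).round(3),"casey",np.percentile(cy[q],[2,98]).round(3),q.sum())
# lid: from initial top & scene clouds
for n in d:
    W=cloud(d[n]);P=W.reshape(-1,3);cx=(P[:,0]-.549)*c+(P[:,1]-.1045)*si; cy=-(P[:,0]-.549)*si+(P[:,1]-.1045)*c
    k=(cx>.085)&(cx<.2)&(abs(cy)<.08)&(P[:,2]>.1)&(P[:,2]<.3)
    r=np.polyfit(P[k,2],cx[k],1); print(n,k.sum(),"lid cx at z=.0765",np.polyval(r,.0765).round(4),"theta",(np.pi/2+np.arctan(r[0])).round(3),"zmax",np.percentile(P[k,2],99).round(3),"cxmax",np.percentile(cx[k],99).round(3),"cy",cy[k].min().round(3),cy[k].max().round(3))
```

```text
scene z 0.12 casex max 0.044 min -0.053 casey [-0.054  0.043] 698
scene z 0.15 casex max 0.036 min -0.048 casey [-0.05  0.03] 360
scene z 0.18 casex max 0.005 min -0.013 casey [-0.031  0.019] 195
scene z 0.21 casex max -0.007 min -0.013 casey [-0.031  0.02 ] 59
scene z 0.24 casex max 0.025 min -0.037 casey [-0.084  0.073] 524
scene z 0.27 casex max 0.024 min -0.037 casey [-0.091  0.076] 1351
scene z 0.3 casex max 0.017 min -0.034 casey [-0.02   0.034] 334
scene z 0.33 casex max 0.02 min -0.039 casey [-0.038  0.027] 511
scene z 0.36 casex max 0.018 min -0.038 casey [-0.039  0.002] 501
scene z 0.39 casex max 0.035 min -0.067 casey [-0.053 -0.002] 730
scene z 0.42 casex max 0.054 min -0.069 casey [-0.056  0.099] 1507
scene z 0.45 casex max 0.056 min -0.064 casey [-0.047  0.085] 2313
scene z 0.48 casex max 0.058 min -0.05 casey [-0.001  0.057] 221
top z 0.12 casex max -0.016 min -0.053 casey [-0.039  0.042] 266
top z 0.15 casex max -0.014 min -0.052 casey [-0.036  0.039] 110
top z 0.24 casex max -0.023 min -0.036 casey [-0.066  0.054] 49
top z 0.27 casex max 0.024 min -0.036 casey [-0.088  0.082] 491
top z 0.33 casex max 0.029 min 0.004 casey [0.028 0.038] 44
top z 0.39 casex max 0.054 min -0.067 casey [0.013 0.082] 41
top z 0.42 casex max 0.054 min -0.07 casey [-0.045  0.102] 460
top z 0.45 casex max 0.052 min -0.063 casey [-0.041  0.103] 2468
top z 0.48 casex max 0.075 min -0.044 casey [0.005 0.135] 2038
scene 3405 lid cx at z=.0765 0.0865 theta 1.759 zmax 0.253 cxmax 0.122 cy -0.08 0.08
top 2040 lid cx at z=.0765 0.0849 theta 1.766 zmax 0.254 cxmax 0.124 cy -0.08 0.08
```

Call:
carry_out(moves=[{"linear": [0.04,0,0.2],"spin": 0,"fingers": 0.1},{"linear": [0,0,0.4],"spin": 0,"fingers": 0.1},{"linear": [0,0,0.5],"spin": 0,"fingers": 0.1},{"linear": [0,0,0.5],"spin": 0,"fingers": 0.1},{"linear": [0,0,0.4],"spin": 0,"fingers": 0.1},{"linear": [0,0,0.2],"spin": 0,"fingers": 0.1},{"linear": [0,0,0.1],"spin": 0,"fingers": 0.1},{"linear": [0,0,0],"spin": 0,"fingers": 0.1},{"linear": [0,0,0],"spin": 0,"fingers": 0.1},{"linear": [0,0,0],"spin": 0,"fingers": 0.1}])

```text
time_s: 7.9
tcp_pos: [0.5504, 0.1056, 0.0615]
eef_rot: [1.898, 2.501, 0.002]
wrist_force: [0.4, 0.6, -1.7]
opening: 0.0312
```

```bash
python3 go.py 0.549 0.1045 0.045
```

```text
t 7.9 tcp [0.5504 0.1056 0.0615] F [ 0.39  0.64 -1.73] T [-0.054 -0.12   0.013] open 0.0312 J [-0.01  0.21  1.88  0.    1.04 -0.29]
xaxis deg 105.6 tilt z [ 0.0023 -0.     -1.    ]
units to go [-0.017 -0.042  0.412]
```

Call:
carry_out(moves=[{"linear": [0,-0.02,0.08],"spin": 0,"fingers": 0.1},{"linear": [0,0,0.07],"spin": 0,"fingers": 0.1},{"linear": [0,0,0.05],"spin": 0,"fingers": 0.1},{"linear": [0,0,0.03],"spin": 0,"fingers": 0.1},{"linear": [0,0,0],"spin": 0,"fingers": 0.1},{"linear": [0,0,0],"spin": 0,"fingers": 0.1}])

```text
time_s: 8.4
tcp_pos: [0.5485, 0.1055, 0.051]
eef_rot: [-1.899, -2.502, 0.0]
wrist_force: [0.2, -0.5, -1.4]
opening: 0.0315
```

Call:
carry_out(moves=[{"linear": [0,0,0.02],"spin": 0,"fingers": 0.1},{"linear": [0,0,0.02],"spin": 0,"fingers": 0.1},{"linear": [0,0,0.0],"spin": 0,"fingers": 0.1}])

```text
time_s: 8.65
tcp_pos: [0.5485, 0.1054, 0.0493]
eef_rot: [-1.899, -2.502, 0.0]
wrist_force: [0.4, 0.6, -2.2]
opening: 0.0315
```

Call:
carry_out(moves=[{"linear": [0,0,0.02],"spin": 0,"fingers": 0.1},{"linear": [0,0,0.02],"spin": 0,"fingers": 0.1},{"linear": [0,0,0.0],"spin": 0,"fingers": 0.1}])

```text
time_s: 8.9
tcp_pos: [0.5485, 0.1054, 0.0477]
eef_rot: [-1.899, -2.502, 0.0]
wrist_force: [-0.3, 0.7, -3.0]
opening: 0.0311
```

Call:
carry_out(moves=[{"linear": [0,0,0.015],"spin": 0,"fingers": 0.1},{"linear": [0,0,0.0],"spin": 0,"fingers": 0.1}])

```text
time_s: 9.07
tcp_pos: [0.5485, 0.1054, 0.0471]
eef_rot: [-1.899, -2.502, 0.0]
wrist_force: [-0.2, 0.6, -2.6]
opening: 0.0316
```

Call:
carry_out(moves=[{"linear": [0,0,0.015],"spin": 0,"fingers": 0.1},{"linear": [0,0,0.0],"spin": 0,"fingers": 0.1}])

```text
time_s: 9.23
tcp_pos: [0.5487, 0.1055, 0.0468]
eef_rot: [1.899, 2.502, 0.0]
wrist_force: [-0.4, -0.7, -1.2]
opening: 0.0315
```

Call:
carry_out(moves=[{"linear": [0,0,0.01],"spin": 0,"fingers": 0.1},{"linear": [0,0,0.0],"spin": 0,"fingers": 0.1}])

```text
time_s: 9.4
tcp_pos: [0.5487, 0.1054, 0.0467]
eef_rot: [-1.899, -2.502, 0.0]
wrist_force: [-2.1, 0.6, 1.7]
opening: 0.0315
```

Call:
carry_out(moves=[{"linear": [0,0,0.0],"spin": 0,"fingers": 0.1}])

```text
time_s: 9.48
tcp_pos: [0.5487, 0.1055, 0.0467]
eef_rot: [1.899, 2.502, 0.0]
wrist_force: [-2.2, 0.5, 2.9]
opening: 0.0318
```

```bash
python3 go.py
python3 - <<'E'
from station import read_camera
import cv2
s=read_camera("scene")
cv2.imwrite("pics/s5.png",cv2.resize(s["pixels"][130:250,340:470],None,fx=5,fy=5,interpolation=cv2.INTER_CUBIC))
E
```

```text
t 9.48 tcp [0.5487 0.1055 0.0467] F [-2.25  0.53  2.9 ] T [-0.057  0.381  0.   ] open 0.0318 J [-0.01  0.24  1.89 -0.    1.02 -0.29]
xaxis deg 105.61 tilt z [ 1.e-04 -0.e+00 -1.e+00]
```

View pics/s5.png

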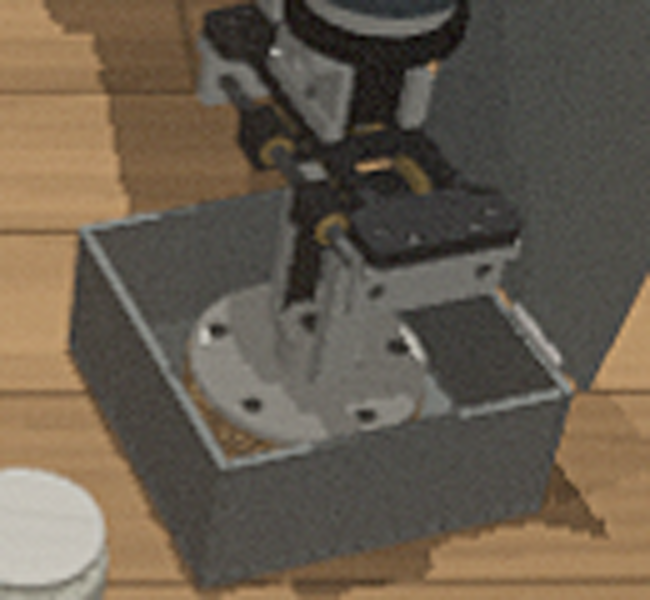

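The plate sits on the ring stack and the force has settled at about 5 N of contact. That agrees with the depth reading of the stack top (~0.038 m). Releasing.

Call:
carry_out(moves=[{"linear": [0,0,-0.005],"spin": 0,"fingers": 0.33},{"linear": [0,0,0],"spin": 0,"fingers": 0.38},{"linear": [0,0,0],"spin": 0,"fingers": 0.45},{"linear": [0,0,0],"spin": 0,"fingers": 0.5},{"linear": [0,0,0],"spin": 0,"fingers": 0.5}])

```text
time_s: 9.95
tcp_pos: [0.5487, 0.1054, 0.0464]
eef_rot: [1.899, 2.502, 0.0]
wrist_force: [0.5, 1.0, -0.5]
opening: 0.0465
```

Call:
carry_out(moves=[{"linear": [0,0,-0.1],"spin": 0,"fingers": 0.5},{"linear": [0,0,-0.2],"spin": 0,"fingers": 0.5},{"linear": [0,0,-0.5],"spin": 0,"fingers": 0.5},{"linear": [0,0,-0.8],"spin": 0,"fingers": 0.5},{"linear": [0,0,-0.8],"spin": 0,"fingers": 0.5},{"linear": [0,0,-0.8],"spin": 0,"fingers": 0.4},{"linear": [0,0,-0.8],"spin": 0,"fingers": 0.3},{"linear": [0,0,-0.8],"spin": 0,"fingers": 0.2},{"linear": [0,0,-0.8],"spin": 0,"fingers": 0},{"linear": [0,0,-0.5],"spin": 0,"fingers": 0},{"linear": [0,0,-0.2],"spin": 0,"fingers": 0},{"linear": [0,0,0],"spin": 0,"fingers": 0}])

```text
time_s: 10.95
tcp_pos: [0.5496, 0.1055, 0.3015]
eef_rot: [1.897, 2.499, 0.005]
wrist_force: [0.4, -0.2, -0.1]
opening: 0.0041
```

```bash
python3 go.py
python3 - <<'E'
from station import read_camera
import cv2,pickle
s=read_camera("scene");t=read_camera("top");pickle.dump((s,t),open("cam6.pkl","wb"))
cv2.imwrite("pics/s6.png",cv2.resize(s["pixels"][90:250,340:500],None,fx=3.7,fy=3.7,interpolation=cv2.INTER_CUBIC))
cv2.imwrite("pics/t6.png",cv2.resize(t["pixels"][160:280,150:310],None,fx=4,fy=4,interpolation=cv2.INTER_CUBIC))
E
```

```text
t 10.95 tcp [0.5496 0.1055 0.3015] F [ 0.39 -0.23 -0.1 ] T [-0.071 -0.082  0.003] open 0.0041 J [-0.01 -0.04  1.69  0.    1.49 -0.29]
xaxis deg 105.61 tilt z [ 0.0052 -0.     -1.    ]
```

View pics/s6.png

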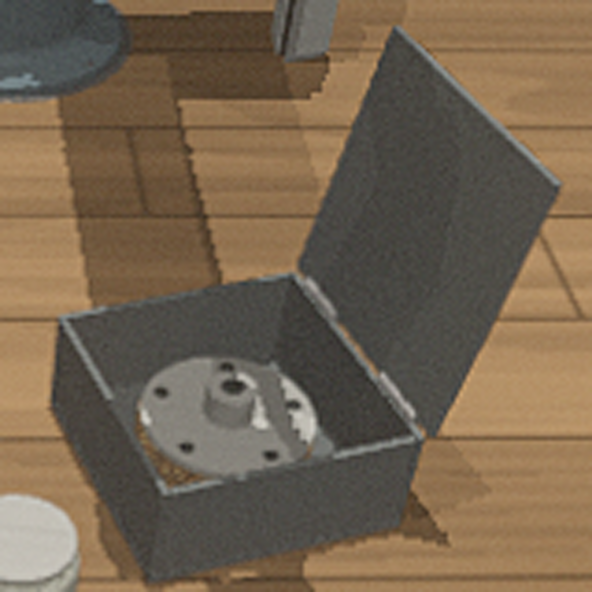

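View pics/t6.png

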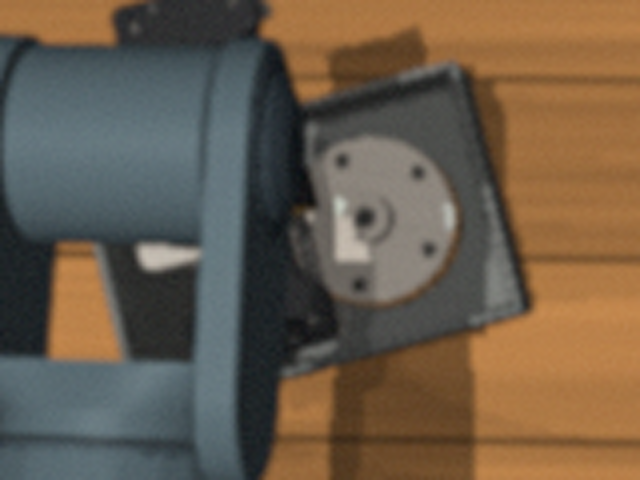

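The plate lies flat on the stack, with an even margin around it. In the top crop the disc spans to (459,218) on the right and y 136–304, about 1 mm off the ring's earlier position. Next is the lid: I'll shut the fingers, pass over the lid edge and come down behind it.

Call:
carry_out(moves=[{"linear": [0.2,0,-0.2],"spin": 0,"fingers": 0},{"linear": [0.5,0,-0.2],"spin": 0,"fingers": 0},{"linear": [0.8,0,0],"spin": 0,"fingers": 0},{"linear": [0.9,0,0],"spin": 0,"fingers": 0},{"linear": [0.9,0,0],"spin": 0,"fingers": 0},{"linear": [0.6,0,0],"spin": 0,"fingers": 0},{"linear": [0.3,0,0],"spin": 0,"fingers": 0},{"linear": [0,0,0],"spin": 0,"fingers": 0},{"linear": [0,0,0],"spin": 0,"fingers": 0}])

```text
time_s: 11.8
tcp_pos: [0.5031, 0.2671, 0.3136]
eef_rot: [-1.898, -2.503, 0.003]
wrist_force: [-0.3, -0.3, 0.1]
opening: 0.0001
```

```bash
cat > lid.py <<'E'
import numpy as np,sys
from station import state
s=state();p=s["tcp_pos"];a=np.radians(105.6)
X=np.array([np.cos(a),np.sin(a)]);d=p[:2]-[.549,.1045]
print("t",round(s["time_s"],2),"cx",(d@X).round(4),"cy",(d@[-X[1],X[0]]).round(4),"z",p[2].round(4),"Fx_case",(s["wrist_force"][:2]@X).round(2),"Fz",s["wrist_force"][2].round(2))
E
python3 lid.py;python3 go.py
python3 - <<'E'
from station import read_camera
import cv2
s=read_camera("scene")
cv2.imwrite("pics/s7.png",cv2.resize(s["pixels"][0:230,320:520],None,fx=2.6,fy=2.6,interpolation=cv2.INTER_CUBIC))
E
```

```text
t 11.8 cx 0.1689 cy 0.0005 z 0.3136 Fx_case -0.18 Fz 0.1
t 11.8 tcp [0.5031 0.2671 0.3136] F [-0.28 -0.27  0.1 ] T [-0.033 -0.105  0.038] open 0.0001 J [ 0.29 -0.01  1.64 -0.    1.51  0.02]
xaxis deg 105.65 tilt z [-0.0014 -0.001  -1.    ]
```

View pics/s7.png

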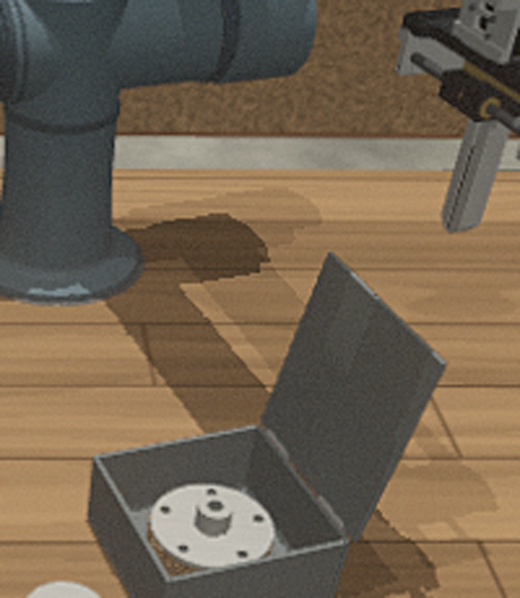

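The shut fingers, at about crop (465,225), are clear behind the raised lid edge. I'll lower to z ≈ 0.225 and push.

Call:
carry_out(moves=[{"linear": [0,0,0.4],"spin": 0,"fingers": 0},{"linear": [0,0,0.7],"spin": 0,"fingers": 0},{"linear": [0,0,0.6],"spin": 0,"fingers": 0},{"linear": [0,0,0.4],"spin": 0,"fingers": 0},{"linear": [-0.1,0,0.1],"spin": 0,"fingers": 0},{"linear": [-0.2,0,0],"spin": 0,"fingers": 0},{"linear": [-0.2,0,0],"spin": 0,"fingers": 0},{"linear": [-0.2,0,0],"spin": 0,"fingers": 0},{"linear": [-0.1,0,0],"spin": 0,"fingers": 0}])

```text
time_s: 12.6
tcp_pos: [0.5134, 0.235, 0.2282]
eef_rot: [1.9, 2.499, 0.003]
wrist_force: [-0.1, 0.2, 0.9]
opening: 0.0004
```

```bash
python3 lid.py
```

```text
t 12.6 cx 0.1353 cy -0.0008 z 0.2282 Fx_case 0.2 Fz 0.87
```

Call:
carry_out(moves=[{"linear": [-0.1,0,0],"spin": 0,"fingers": 0},{"linear": [-0.1,0,0],"spin": 0,"fingers": 0},{"linear": [-0.1,0,0],"spin": 0,"fingers": 0},{"linear": [-0.1,0,0],"spin": 0,"fingers": 0},{"linear": [-0.1,0,0],"spin": 0,"fingers": 0}])

```text
time_s: 13.02
tcp_pos: [0.5176, 0.2171, 0.2268]
eef_rot: [1.899, 2.503, 0.001]
wrist_force: [-0.6, 3.7, 2.0]
opening: 0.0006
```

```bash
python3 lid.py
```

```text
t 13.02 cx 0.1169 cy -0.0 z 0.2268 Fx_case 3.69 Fz 2.01
```

Run:
```python
import numpy as np
r=.15
def T(th): return np.array([.085-r*np.cos(th)+.006*np.sin(th)+.008,.0765+r*np.sin(th)+.006*np.cos(th)])
for k in np.arange(90,-1,-5): 
    t=T(np.radians(k)); d=(T(np.radians(k-5))-t)/.04; print(k,t.round(4),"next dx,dz tool",d[0].round(2),(-d[1]).round(2))
```

```text
90 [0.099  0.2265] next dx,dz tool -0.33 0.0
85 [0.0859 0.2265] next dx,dz tool -0.33 0.03
80 [0.0729 0.2253] next dx,dz tool -0.32 0.06
75 [0.06   0.2229] next dx,dz tool -0.32 0.09
70 [0.0473 0.2195] next dx,dz tool -0.31 0.11
65 [0.035 0.215] next dx,dz tool -0.3 0.14
60 [0.0232 0.2094] next dx,dz tool -0.28 0.16
55 [0.0119 0.2028] next dx,dz tool -0.27 0.19
50 [0.0012 0.1953] next dx,dz tool -0.25 0.21
45 [-0.0088  0.1868] next dx,dz tool -0.23 0.23
40 [-0.018   0.1775] next dx,dz tool -0.21 0.25
35 [-0.0264  0.1675] next dx,dz tool -0.19 0.27
30 [-0.0339  0.1567] next dx,dz tool -0.16 0.28
25 [-0.0404  0.1453] next dx,dz tool -0.14 0.3
20 [-0.0459  0.1334] next dx,dz tool -0.11 0.31
15 [-0.0503  0.1211] next dx,dz tool -0.08 0.32
10 [-0.0537  0.1085] next dx,dz tool -0.06 0.32
5 [-0.0559  0.0956] next dx,dz tool -0.03 0.33
0 [-0.057   0.0825] next dx,dz tool 0.0 0.33
```

Call:
carry_out(moves=[{"linear": [-0.1,0,0],"spin": 0,"fingers": 0},{"linear": [-0.1,0,0],"spin": 0,"fingers": 0},{"linear": [-0.1,0,0],"spin": 0,"fingers": 0},{"linear": [-0.1,0,0],"spin": 0,"fingers": 0}])

```text
time_s: 13.35
tcp_pos: [0.5217, 0.2014, 0.2263]
eef_rot: [-1.899, -2.502, 0.0]
wrist_force: [-1.0, 3.0, 2.0]
opening: 0.0005
```

```bash
python3 lid.py
```

```text
t 13.35 cx 0.1007 cy 0.0002 z 0.2263 Fx_case 3.12 Fz 2.03
```

Call:
carry_out(moves=[{"linear": [-0.2,0,0.0],"spin": 0,"fingers": 0},{"linear": [-0.16,0,0.01],"spin": 0,"fingers": 0},{"linear": [-0.16,0,0.02],"spin": 0,"fingers": 0},{"linear": [-0.16,0,0.02],"spin": 0,"fingers": 0},{"linear": [-0.16,0,0.03],"spin": 0,"fingers": 0},{"linear": [-0.16,0,0.04],"spin": 0,"fingers": 0},{"linear": [-0.16,0,0.05],"spin": 0,"fingers": 0},{"linear": [-0.16,0,0.05],"spin": 0,"fingers": 0}])

```text
time_s: 14.02
tcp_pos: [0.5362, 0.1501, 0.2175]
eef_rot: [1.899, 2.502, -0.0]
wrist_force: [0.5, 2.1, 1.4]
opening: 0.0004
```

```bash
python3 lid.py
python3 - <<'E'
from station import read_camera
import cv2
s=read_camera("scene")
cv2.imwrite("pics/s8.png",cv2.resize(s["pixels"][0:250,320:520],None,fx=2.4,fy=2.4,interpolation=cv2.INTER_CUBIC))
E
```

```text
t 14.02 cx 0.0474 cy 0.0001 z 0.2175 Fx_case 1.89 Fz 1.41
```

View pics/s8.png

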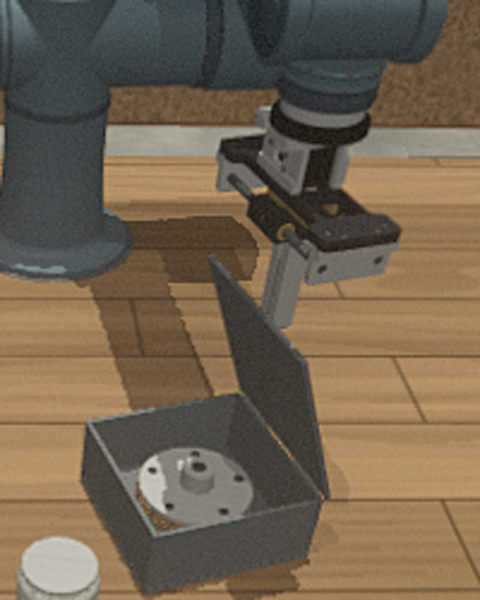

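The lid has passed upright, with the fingertip on its outer face at about crop (285,322). I'll continue along the arc.

Call:
carry_out(moves=[{"linear": [-0.16,0,0.05],"spin": 0,"fingers": 0},{"linear": [-0.15,0,0.06],"spin": 0,"fingers": 0},{"linear": [-0.15,0,0.07],"spin": 0,"fingers": 0},{"linear": [-0.15,0,0.07],"spin": 0,"fingers": 0},{"linear": [-0.14,0,0.08],"spin": 0,"fingers": 0},{"linear": [-0.14,0,0.08],"spin": 0,"fingers": 0},{"linear": [-0.13,0,0.09],"spin": 0,"fingers": 0},{"linear": [-0.13,0,0.1],"spin": 0,"fingers": 0},{"linear": [-0.13,0,0.1],"spin": 0,"fingers": 0},{"linear": [-0.12,0,0.11],"spin": 0,"fingers": 0}])

```text
time_s: 14.9
tcp_pos: [0.551, 0.0964, 0.1848]
eef_rot: [-1.899, -2.502, 0.0]
wrist_force: [-0.9, 2.8, 0.6]
opening: 0.0011
```

```bash
python3 lid.py
```

```text
t 14.9 cx -0.0084 cy 0.0002 z 0.1848 Fx_case 2.9 Fz 0.64
```

Call:
carry_out(moves=[{"linear": [-0.12,0,0.11],"spin": 0,"fingers": 0},{"linear": [-0.11,0,0.12],"spin": 0,"fingers": 0},{"linear": [-0.11,0,0.12],"spin": 0,"fingers": 0},{"linear": [-0.1,0,0.13],"spin": 0,"fingers": 0},{"linear": [-0.1,0,0.13],"spin": 0,"fingers": 0},{"linear": [-0.09,0,0.14],"spin": 0,"fingers": 0},{"linear": [-0.08,0,0.14],"spin": 0,"fingers": 0},{"linear": [-0.08,0,0.14],"spin": 0,"fingers": 0},{"linear": [-0.07,0,0.15],"spin": 0,"fingers": 0},{"linear": [-0.07,0,0.15],"spin": 0,"fingers": 0}])

```text
time_s: 15.73
tcp_pos: [0.5611, 0.0608, 0.1315]
eef_rot: [1.899, 2.502, 0.0]
wrist_force: [-0.5, 1.4, 0.9]
opening: 0.0002
```

```bash
python3 lid.py
python3 - <<'E'
from station import read_camera
import cv2
s=read_camera("scene")
cv2.imwrite("pics/s9.png",cv2.resize(s["pixels"][0:250,320:520],None,fx=2.4,fy=2.4,interpolation=cv2.INTER_CUBIC))
E
```

```text
t 15.73 cx -0.0453 cy 0.0001 z 0.1315 Fx_case 1.47 Fz 0.85
```

View pics/s9.png

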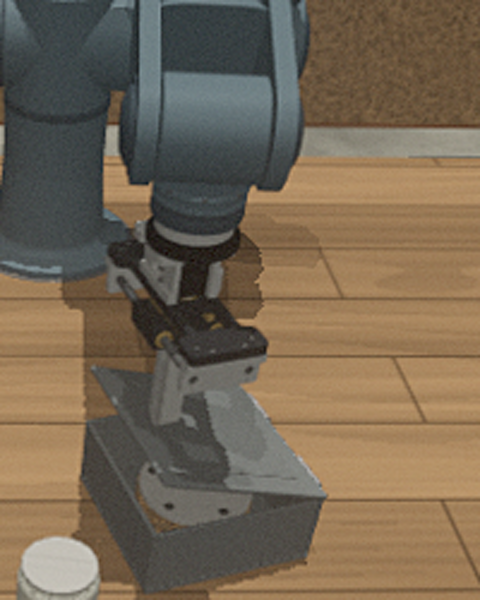

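The lid is down to about 20°, with the tip on its top face at about crop (165,420). I'll continue to near shut.

Call:
carry_out(moves=[{"linear": [-0.06,0,0.15],"spin": 0,"fingers": 0},{"linear": [-0.05,0,0.15],"spin": 0,"fingers": 0},{"linear": [-0.04,0,0.16],"spin": 0,"fingers": 0},{"linear": [-0.04,0,0.16],"spin": 0,"fingers": 0},{"linear": [-0.03,0,0.16],"spin": 0,"fingers": 0},{"linear": [-0.03,0,0.16],"spin": 0,"fingers": 0},{"linear": [-0.02,0,0.1],"spin": 0,"fingers": 0}])

```text
time_s: 16.37
tcp_pos: [0.5636, 0.0507, 0.0894]
eef_rot: [-1.899, -2.502, 0.0]
wrist_force: [-0.4, 0.6, 1.3]
opening: 0.0005
```

```bash
python3 lid.py
```

```text
t 16.37 cx -0.0558 cy 0.0004 z 0.0894 Fx_case 0.66 Fz 1.3
```

Call:
carry_out(moves=[{"linear": [-0.01,0,0.06],"spin": 0,"fingers": 0},{"linear": [0,0,0.05],"spin": 0,"fingers": 0},{"linear": [0,0,0.03],"spin": 0,"fingers": 0},{"linear": [0,0,0.02],"spin": 0,"fingers": 0},{"linear": [0,0,0],"spin": 0,"fingers": 0}])

```text
time_s: 16.78
tcp_pos: [0.564, 0.0503, 0.084]
eef_rot: [1.899, 2.502, -0.0]
wrist_force: [-0.7, -0.5, -0.8]
opening: 0.0006
```

```bash
python3 lid.py
```

```text
t 16.78 cx -0.0562 cy 0.0001 z 0.084 Fx_case -0.27 Fz -0.81
```

Call:
carry_out(moves=[{"linear": [0,0,0.015],"spin": 0,"fingers": 0},{"linear": [0,0,0],"spin": 0,"fingers": 0}])

```text
time_s: 16.95
tcp_pos: [0.5641, 0.0504, 0.0836]
eef_rot: [1.899, 2.502, 0.0]
wrist_force: [0.1, -0.0, -0.4]
opening: 0.0005
```

Call:
carry_out(moves=[{"linear": [0,0,0.015],"spin": 0,"fingers": 0},{"linear": [0,0,0],"spin": 0,"fingers": 0}])

```text
time_s: 17.12
tcp_pos: [0.5641, 0.0503, 0.083]
eef_rot: [1.899, 2.502, 0.0]
wrist_force: [0.6, 0.4, 0.4]
opening: 0.0005
```

Call:
carry_out(moves=[{"linear": [0,0,0.015],"spin": 0,"fingers": 0},{"linear": [0,0,0],"spin": 0,"fingers": 0}])

```text
time_s: 17.28
tcp_pos: [0.5642, 0.0503, 0.0828]
eef_rot: [1.899, 2.502, 0.0]
wrist_force: [-1.2, -0.7, 4.7]
opening: 0.0004
```

Call:
carry_out(moves=[{"linear": [0,0,0.015],"spin": 0,"fingers": 0},{"linear": [0,0,0],"spin": 0,"fingers": 0}])

```text
time_s: 17.45
tcp_pos: [0.5642, 0.0503, 0.0827]
eef_rot: [1.899, 2.502, -0.0]
wrist_force: [-3.0, -0.6, 7.0]
opening: 0.0003
```

Call:
carry_out(moves=[{"linear": [0,0,0.015],"spin": 0,"fingers": 0},{"linear": [0,0,0],"spin": 0,"fingers": 0},{"linear": [0,0,0],"spin": 0,"fingers": 0}])

```text
time_s: 17.7
tcp_pos: [0.5642, 0.0503, 0.0826]
eef_rot: [1.899, 2.503, -0.0]
wrist_force: [-4.7, -0.4, 10.4]
opening: 0.0004
```

Call:
carry_out(moves=[{"linear": [0,0,-0.1],"spin": 0,"fingers": 0},{"linear": [0,0,-0.4],"spin": 0,"fingers": 0},{"linear": [0,0,-0.8],"spin": 0,"fingers": 0},{"linear": [0,0,-0.9],"spin": 0,"fingers": 0},{"linear": [-0.5,0,-0.8],"spin": 0,"fingers": 0},{"linear": [-0.9,0,0],"spin": 0,"fingers": 0},{"linear": [-0.9,0,0],"spin": 0,"fingers": 0},{"linear": [-0.9,0,0],"spin": 0,"fingers": 0},{"linear": [-0.9,0,0],"spin": 0,"fingers": 0},{"linear": [-0.5,0,0],"spin": 0,"fingers": 0},{"linear": [-0.2,0,0],"spin": 0,"fingers": 0},{"linear": [0,0,0],"spin": 0,"fingers": 0}])

```text
time_s: 18.7
tcp_pos: [0.6157, -0.1359, 0.2005]
eef_rot: [-1.902, -2.5, 0.0]
wrist_force: [0.5, 0.4, -0.3]
opening: 0.0004
```

```bash
python3 go.py
python3 - <<'E'
from station import read_camera
from h import *
import cv2,pickle
s=read_camera("scene");t=read_camera("top")
cv2.imwrite("pics/s10.png",s["pixels"])
cv2.imwrite("pics/t10.png",t["pixels"])
a=np.radians(105.6);X=np.array([np.cos(a),np.sin(a)])
for n,c in(("scene",s),("top",t)):
    P=cloud(c).reshape(-1,3);d=P[:,:2]-[.549,.1045];cx=d@X;cy=d@[-X[1],X[0]]
    k=(abs(cy)<.075)&(cx>-.09)&(cx<.08)&(abs(P[:,2]-.08)<.04)
    A=np.c_[cx[k],cy[k],np.ones(k.sum())];print(n,k.sum(),np.linalg.lstsq(A,P[k,2],rcond=None)[0].round(4))
d=pickle.load(open("cam0.pkl","rb"))
for n,c in(("scene",s),("top",t)):
    df=cv2.absdiff(c["pixels"],d[n]["pixels"]).max(2)
    for nm,b in {"scene":dict(can=(225,312,325,362),spanner=(245,270,172,262),barrel=(188,246,105,165)),"top":dict(spanner=(158,182,362,436),barrel=(175,225,440,498),can=(98,138,286,318))}[n].items():
        print(n,nm,"mean diff",df[b[0]:b[1],b[2]:b[3]].mean().round(1))
E
```

```text
t 18.7 tcp [ 0.6157 -0.1359  0.2005] F [ 0.52  0.41 -0.33] T [-0.05  -0.134 -0.027] open 0.0004 J [-0.4   0.2   1.61  0.    1.32 -0.67]
xaxis deg 105.48 tilt z [-4.e-04  3.e-04 -1.e+00]
scene 3402 [0.0493 0.0005 0.0812]
top 3742 [ 0.0031 -0.0026  0.0823]
scene can mean diff 5.1
scene spanner mean diff 3.6
scene barrel mean diff 4.6
top spanner mean diff 14.9
top barrel mean diff 2.9
top can mean diff 5.6
```

View pics/s10.png

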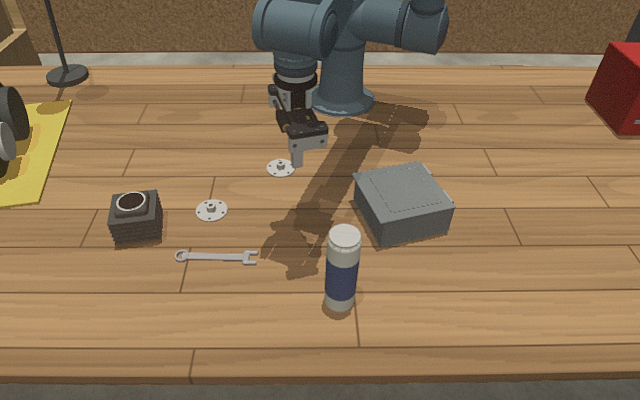

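View pics/t10.png

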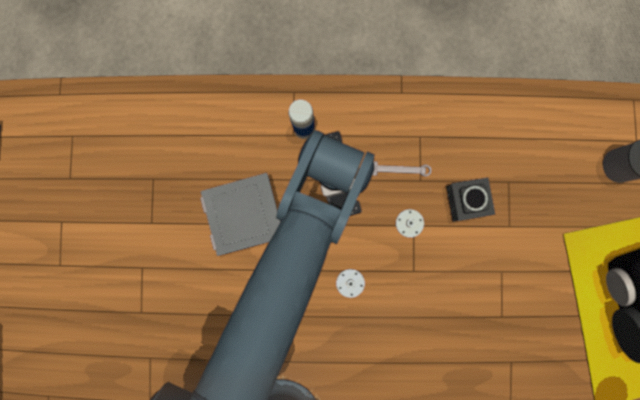

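Both views show the lid lying flat on the case, at scene (403,200) and top (240,213). The can, spanner and barrel are where they were, and the arm is clear. Handing in.

```bash
python3 -c "
from station import sign_off
print(sign_off())"
```

```text
the job is handed in; nothing more can be done
None
```

The pressure plate is on the clutch stack, flat, hub up and centred to about 1 mm, and the lid is shut. I handed the job in at about 19 s of the 66 s.

- **Placing:** I gripped the plate by its hub and lowered it in steps of about 0.5 mm. Contact came with the underside near 38 mm, at about 5 N, and I let go there. The depth images had put the stack top at 37–38 mm.
- **Lid:** I pushed it over with the closed fingertips at about 2–4 N, then pressed it down. It stopped firmly with the fingertip at 82.6 mm under 10 N; a shut lid should be at 82.5 mm.
- **Last checks:** The top camera's depth fit shows the lid flat (0.003 slope) at 82 mm, and the gripper is clear of everything. The can, spanner and barrel show no movement.
- **Disagreements:**
  - **Lid slope:** The scene camera's depth fit gave a slope of 0.049, rising towards the hinge. A lid left ajar would slope the other way, so I put this down to depth errors at the case edges.
  - **Spanner:** The top view of the spanner differed more from the start because the arm covered part of it. The scene view shows it unmoved.

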